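# Turn a sample jar's barcode to the scanner

### The job

Take the white sample jar with the blue cap and stand it in the leaning cradle of the scan station, cap end up, foot fully home on the cradle's floor and back resting in the V, turned so that the middle of its yellow barcode label squarely faces the scanner's red window. Set it in gently, without letting it drop or topple, let go, and leave the green-capped jar, the white well plate, the tip box and the orange tube rack where they are.

Things in the scene. Friction and masses are not known exactly. Their poses are not given: they have to be found in the camera images.
- jar: Sample jar to scan: upright closed cylinder, white body, blue cap (top 26 mm, same diameter), 50 mm diameter, 115 mm tall, about 0.12 kg. Starts standing on the bench, turned any way. Origin: centre of its underside; z along its axis to the cap; +x out through the middle of its yellow label with black bars, 58 mm tall, wrapping about 90 degrees of the side
- jar_mark (a point): Middle of the jar's barcode label, on the jar's side 25 mm from its axis and 45 mm above its underside. A yellow line on the cap, from the centre to the rim and down its side, points the same way, so it shows from above
- cradle: Open white V cradle fixed on the station, leaning 30 degrees from vertical towards the robot. Origin: where the centre of the jar's underside rests, 45 mm above the bench. z: axis of the seated jar, up and leaning; +x: open side, up and away from the robot; -y: to the scanner. Floor plate 62 x 60 mm at z = 0; two walls at 45 degrees on the -x side touch the 50 mm jar, up to z = 50 mm
- scan_station: Fixed station: grey base plate 170 (x) by 200 (y) by 12 mm, with the cradle above its origin and a black scanner block (85 by 60 mm, top 100 mm above the bench) on its -y side, 75 to 135 mm beside the cradle's axis. Origin: on the bench below the cradle's origin; z up; the cradle leans to its -x
- scan_window (a point): Middle of the scanner's red window (60 by 40 mm with a white frame), on the scanner face that looks towards the cradle (along the cradle's +y), 72 mm above the bench and 74 mm from the cradle's axis
- other_jar: Bystander: same size of jar (50 mm diameter, 115 mm tall) with a green cap and white label. Origin: centre of its underside, z up
- well_plate: Bystander: flat white well plate, 124 by 82 by 14 mm. Origin: centre of its underside, long side along its x
- tip_box: Bystander: purple tip box with white lid, 122 by 87 by 58 mm. Origin: centre of its underside, long side along its x
- tube_rack: Bystander: orange tube rack 210 by 100 by 60 mm with three clear tubes whose blue caps reach 109 mm. Origin: centre of its underside, long side along its x
Mind the look-alikes: they are no part of the job. Leave any pink look-alike of the jar alone.

How it is judged:
By the outcome, as a careful person would: the job done as asked, in the order asked, and still so for the second after the job is handed in, with the robot touching nothing.
It also fails if it takes over 38 s, if anything falls off the work surface, if the arm or the gripper's body presses on something with over 40 N, if the wrist force passes 120 N, or if a joint passes its speed limit or range.

### The arm

A 7-joint arm with a two-finger parallel gripper is mounted at the origin on the work surface. World frame = base frame: x ahead of the robot, y to its left, z up, the work surface at z = 0. Lengths are in m, angles in rad, forces in N, time in s.
With the tool pointing down it reaches from about 0.425 to 0.925 m from the base axis. Payload 6.8 kg.
Tool frame: the origin (TCP) lies at the very end of the fingers, on their centre line; the grasp point (between the pads) lies r.grip_depth behind it (r.grip_depth is the distance from the TCP to the grasp point, in m); z points along the fingers, x is the direction in which the jaws open and shut, and the axes are right-handed (so a half turn about z gives the same grasp; the last joint's range is limited). The gripper opens to 85 mm and grips with 20 to 120 N. Pads are 22 mm wide; open, the fingers measure 114 mm over their backs; the gripper's body (76 mm by 85 mm) begins 54 mm behind the grasp point. The pads swing forward as they close: fully open they stand 13 mm farther back than shut.
Start: joints at [-0.108, 0.477, 0.022, 1.555, -0.011, 1.109, -0.083], TCP at [0.675, 0, 0.192] pointing down, gripper open.
Joint ranges: [-2.96, 2.96], [-0.34, 2.1], [-1.41, 1.46], [0.24, 2.44], [-1.37, 4.51], [0.17, 1.92], [-2.96, 2.96]. Speed limits (rad/s): [2.39, 2.39, 3.14, 3.14, 3.14, 3.14, 3.14].

### API

Orientations are given as a rotation vector (axis times angle).
In Python, from bench import readout, grab_frame, workorder, r gives the robot as it stands.
- The arm moves only by the shell command python3 -m handwheel 'ROWS' [FORCE]. ROWS is text: rows parted by semicolons, each of 7 numbers parted by spaces: the shift along the tool's x, y, z in mm, then the turn, a rotation vector about the tool's x, y, z in degrees, then the finger opening in mm, from 0 to 85.4. A call has 1 to 12 rows; each row is the pose to reach, as a shift and turn from the pose commanded when the call began, along the tool's axes at that moment; what a row does not reach only later rows make up. A row lasts 1/8 s, in which the tool goes at most 62.5 mm and 10.7 degrees, less where a joint would pass 70% of its speed; a pose out of reach is approached as far as the arm can. A call with a gripper value outside its range is refused whole. The fingers move at their own pace and stop on an object; FORCE is the grip in N (left out, the last holds). Time passes only in rows, so rows that repeat a pose let the fingers close. It gives the time, the measured TCP pose, the force and the opening at its end, in the units of the state.
- readout.get_obs(): the state, without advancing time (a new reading comes with each control period).
- grab_frame(name): name is "scene" or "side" or "wrist"; returns a dict with "pixels" (384x512x3 uint8, red, green, blue), "fx", "fy", "cx", "cy" (pixels), "D" ([k1, k2, p1, p2, k3] as OpenCV has them; the pictures are not rectified), "rvec" (rotation vector, rad) and "tvec" (3), from world to camera coordinates, as OpenCV has them. Camera axes: x right, y down, z forward; pixel columns grow to the right and rows downward; lengths in m; the calibration is good to about 2 mm. A picture is of the moment at which its call begins. There is no depth.
- workorder.hand_in(): hands the job in, once; it reports no verdict.
The state is a dict: "clock": time; "joints": joint angles; "qvel": joint speeds; "tau": joint torques, N m; "tcp_pos": TCP position; "orientation": TCP orientation; "contact_force": force on the tool from outside, world axes, zero at the start; "moment": the same for the moment, N m; "grip_width": finger opening in m.
Only numpy, scipy, OpenCV 4.12 (cv2) and the standard library are available. Lean on these libraries where they do the work, as an engineer would, in place of code of your own. Each camera call takes 0.05 s, during which the arm holds its last target.

## Working session

There is one attempt and no reset: what is moved stays moved. The work goes in short steps, Python scripts to look and compute and a shell command to move; the robot and the scene stay as the last step left them, time stands still between calls to the robot, and variables do not carry over. Pictures are saved under pics/ and viewed, and the job is handed in when it is done.

```bash
ls; mkdir -p pics; python3 - <<'E'
from bench import readout, grab_frame, workorder, r
import cv2,numpy as np
print(readout.get_obs(), r.grip_depth)
for n in ["scene","side","wrist"]:
    f=grab_frame(n); cv2.imwrite(f"pics/{n}0.png",f["pixels"][:,:,::-1])
    np.save(f"pics/{n}0.npy",f,allow_pickle=True)
    R=cv2.Rodrigues(np.array(f["rvec"],float))[0]; print(n,f["fx"],f["fy"],f["cx"],f["cy"],f["D"],-R.T@np.array(f["tvec"]).ravel(),R[2])
E
```

```text
pics
{'clock': 0.0, 'joints': array([-0.10811782,  0.47778897,  0.02235454,  1.55646449, -0.01150182,
        1.10931267, -0.08308363]), 'qvel': array([ 5.91088439e-06, -1.57640482e-03,  2.92483271e-04,  2.12930299e-04,
       -9.88074074e-04,  1.14188277e-03,  8.63477001e-04]), 'tau': array([-5.45967814e-04, -5.96443820e+01,  1.60769675e+00, -2.81194621e+01,
        1.24063640e-02,  9.39900521e-03,  2.20753498e-05]), 'tcp_pos': array([ 6.74323750e-01, -1.82967324e-05,  1.90528041e-01]), 'orientation': array([ 3.14144895e+00,  6.54833954e-05, -2.88949328e-03]), 'contact_force': array([ 0.4234836 ,  0.20124654, -0.18362441]), 'moment': array([-0.00641967, -0.00488721,  0.03806953]), 'grip_width': 0.08593621022079903} 0.0187
scene 481.8293745497468 481.8293745497468 265.3819916204968 185.62409932541337 [-0.00080558  0.          0.          0.          0.        ] [ 1.12169674 -0.91877169  1.19853445] [-0.33464105  0.59837374 -0.72798643]
side 396.6507166094476 396.6507166094476 257.0366367168582 193.56655921558854 [-0.04054744  0.          0.          0.          0.        ] [0.30282451 0.77171501 0.83118261] [ 0.24793322 -0.69695467 -0.67289175]
wrist 344.57099645451507 344.57099645451507 259.32606739441735 192.25672852264572 [-0.10011984  0.          0.          0.          0.        ] [0.67506922 0.07966435 0.3724686 ] [-0.00157899 -0.31093718 -0.95042915]
```

View pics/scene0.png

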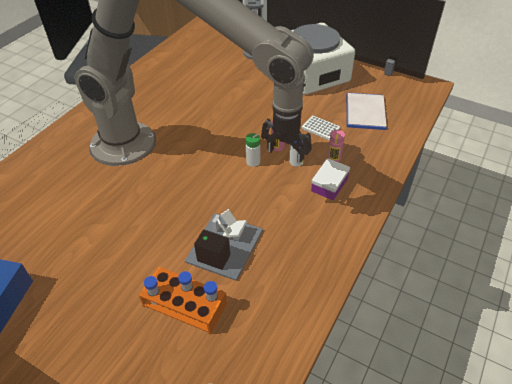

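View pics/side0.png

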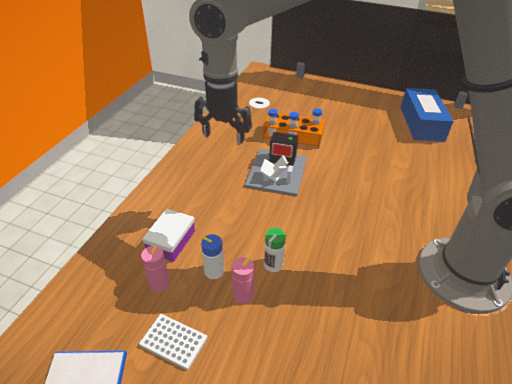

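View pics/wrist0.png

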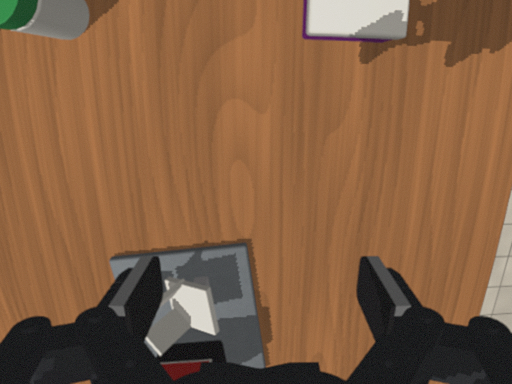

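The side view shows the blue-capped jar at about (212,257) with pink look-alikes at (155,268) and (243,280), the green-capped jar at (274,250) and the station at (276,172). Next I'll zoom in on the jar and the station.

```bash
python3 - <<'E'
import cv2,numpy as np
s=cv2.imread("pics/side0.png"); a=cv2.resize(s[220:310,130:300],None,fx=4.5,fy=4.5,interpolation=cv2.INTER_CUBIC); cv2.imwrite("pics/z1.png",a)
a=cv2.resize(s[120:200,235:315],None,fx=7,fy=7,interpolation=cv2.INTER_CUBIC); cv2.imwrite("pics/z2.png",a)
s=cv2.imread("pics/scene0.png"); a=cv2.resize(s[200:280,180:270],None,fx=7,fy=7,interpolation=cv2.INTER_CUBIC); cv2.imwrite("pics/z3.png",a)
E
```

```text
(no output)
```

View pics/z1.png

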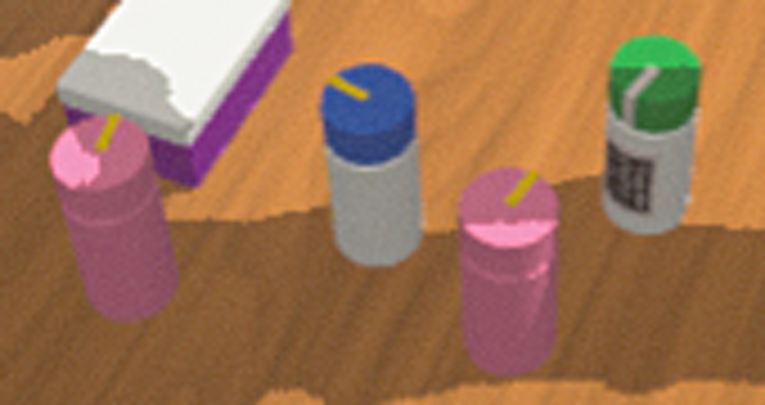

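View pics/z2.png

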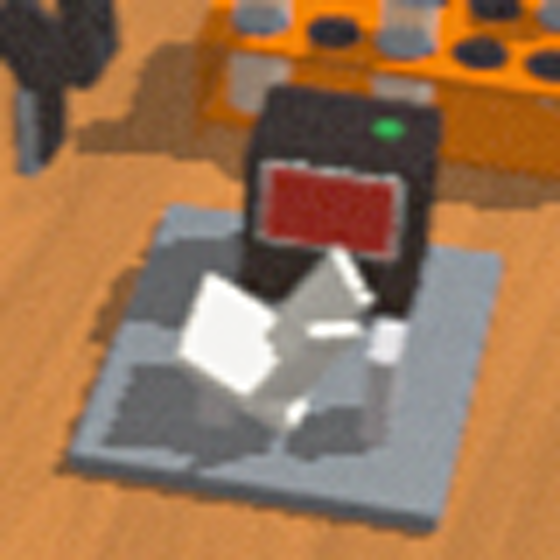

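View pics/z3.png

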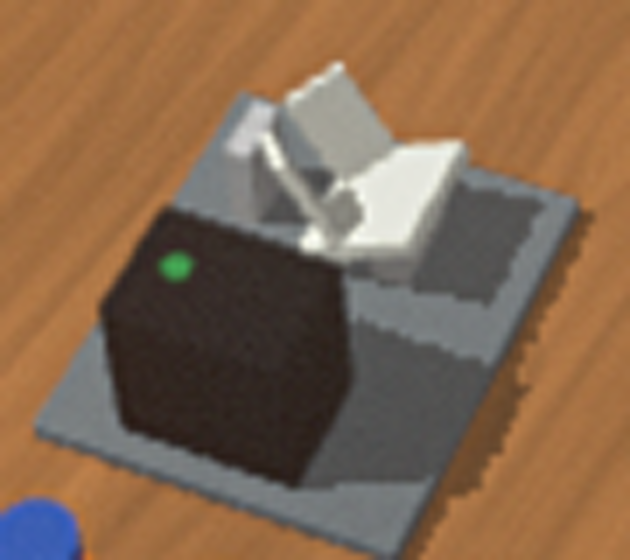

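The blue cap's yellow line runs from about z1 pixel (368,97) to (332,80). The cradle and all four plate corners are visible in both views. Next I'll measure the positions.

```bash
cat > h.py <<'E'
import cv2,numpy as np
def ray(f,px):
    K=np.array([[f["fx"],0,f["cx"]],[0,f["fy"],f["cy"]],[0,0,1]]);
    u=cv2.undistortPoints(np.array(px,float).reshape(-1,1,2),K,np.array(f["D"],float))[:,0]
    R=cv2.Rodrigues(np.array(f["rvec"],float))[0]; c=-R.T@np.array(f["tvec"]).ravel()
    d=np.c_[u,np.ones(len(u))]@R; return c,d
def onz(f,px,z):
    c,d=ray(f,px); return c+d*((z-c[2])/d[:,2])[:,None]
def proj(f,P):
    K=np.array([[f["fx"],0,f["cx"]],[0,f["fy"],f["cy"]],[0,0,1]]);
    return cv2.projectPoints(np.array(P,float).reshape(-1,3),np.array(f["rvec"],float),np.array(f["tvec"],float),K,np.array(f["D"],float))[0][:,0]
def load(n): return np.load(f"pics/{n}.npy",allow_pickle=True).item()
E
python3 - <<'E'
from h import *
np.set_printoptions(precision=4,suppress=True)
sc,si,wr=load("scene0"),load("side0"),load("wrist0")
A=onz(sc,np.array([[245,93],[578,203],[390,555],[38,430]])/7+[180,200],.012)
B=onz(si,np.array([[498,255],[435,515],[70,460],[175,207]])/7+[235,120],.012)
print("scene",A);print("side",B)
for P in (A,B):
    for i in range(4): d=P[(i+1)%4]-P[i]; print(np.linalg.norm(d),np.degrees(np.arctan2(d[1],d[0])))
print("win",onz(si,np.array([[328,210]])/7+[235,120],.072))
w=onz(si,np.array([[262,165],[405,178],[392,258],[255,240]])/7+[235,120],.072);print(w)
hsv=cv2.cvtColor(si["pixels"],cv2.COLOR_RGB2HSV)
m=cv2.inRange(hsv,(105,120,40),(125,255,255)); m[:225]=0;m[260:]=0;m[:,:195]=0;m[:,230:]=0
y=cv2.inRange(hsv,(18,110,90),(34,255,255)); y[:230]=0;y[255:]=0;y[:,:200]=0;y[:,222:]=0
ys,xs=np.nonzero(y);print(list(zip(xs,ys)))
ys,xs=np.nonzero(m);print(xs.min(),xs.max(),ys.min(),ys.max())
for r0 in range(ys.min(),ys.max()+1): print(r0,xs[ys==r0].min(),xs[ys==r0].max())
P=onz(si,np.array([[368,97],[332,80]])/4.5+[130,220],.115);print(P)
ro=cv2.inRange(hsv,(0,120,60),(6,255,255));ro[:135]=0;ro[165:]=0;ro[:,:265]=0;ro[:,300:]=0
ys,xs=np.nonzero(ro);print("red",xs.mean(),ys.mean(),len(xs),cv2.minAreaRect(np.c_[xs,ys].astype(np.float32)),onz(si,[[xs.mean(),ys.mean()]],.072))
E
```

```text
scene [[ 0.4949 -0.129   0.012 ]
 [ 0.6594 -0.1099  0.012 ]
 [ 0.6821 -0.3059  0.012 ]
 [ 0.5208 -0.3264  0.012 ]]
side [[ 0.5148 -0.3174  0.012 ]
 [ 0.49   -0.1228  0.012 ]
 [ 0.6526 -0.0969  0.012 ]
 [ 0.6756 -0.2946  0.012 ]]
0.16567035974689354 6.62299061369654
0.19735717408873807 -83.40834706777743
0.1625861374534752 -172.778154309726
0.1990788450522728 97.48216498724024
0.19612403304816223 97.25454824362744
0.16462899693361238 9.059526188524151
0.19906179973483748 -83.35304625728843
0.1624521013930062 -171.9487467914104
win [[ 0.5818 -0.2412  0.072 ]]
[[ 0.6219 -0.2637  0.072 ]
 [ 0.556  -0.2793  0.072 ]
 [ 0.5434 -0.2171  0.072 ]
 [ 0.6056 -0.2064  0.072 ]]
[(np.int64(203), np.int64(237)), (np.int64(204), np.int64(237)), (np.int64(205), np.int64(237)), (np.int64(202), np.int64(238)), (np.int64(203), np.int64(238)), (np.int64(204), np.int64(238)), (np.int64(205), np.int64(238)), (np.int64(206), np.int64(238)), (np.int64(205), np.int64(239)), (np.int64(206), np.int64(239)), (np.int64(207), np.int64(239)), (np.int64(208), np.int64(239)), (np.int64(207), np.int64(240)), (np.int64(208), np.int64(240)), (np.int64(209), np.int64(240)), (np.int64(210), np.int64(240)), (np.int64(209), np.int64(241)), (np.int64(210), np.int64(241)), (np.int64(211), np.int64(241))]
202 221 235 255
235 208 215
236 206 217
237 207 218
238 209 219
239 203 220
240 202 220
241 202 221
242 202 221
243 202 221
244 202 221
245 202 221
246 202 221
247 203 221
248 203 221
249 203 221
250 203 220
251 203 220
252 204 219
253 205 218
254 206 217
255 208 214
[[0.6066 0.2276 0.115 ]
 [0.6294 0.2239 0.115 ]]
red 281.5232558139535 149.70348837209303 172 ((281.53997802734375, 149.72000122070312), (17.677669525146484, 9.758074760437012), 8.130102157592773) [[ 0.5833 -0.2423  0.072 ]]
```

Estimates so far:
- **Jar:** around (0.607, 0.228), label yaw about -9°.
- **Station:** yaw about 7.5°.

I'll move above the jar and measure again from closer.

```bash
python3 -m handwheel '-17 -57 -15 0 0 2 85;-34 -114 -30 0 0 4 85;-50 -171 -45 0 0 6 85;-67 -228 -50 0 0 9 85;-67 -228 -50 0 0 9 85;-67 -228 -50 0 0 9 85' 40
python3 - <<'E'
from bench import readout, grab_frame
import cv2,numpy as np
for n in ["scene","wrist"]:
    f=grab_frame(n); cv2.imwrite(f"pics/{n}1.png",f["pixels"][:,:,::-1]); np.save(f"pics/{n}1.npy",f,allow_pickle=True)
s=cv2.imread("pics/scene1.png"); cv2.imwrite("pics/z4.png",cv2.resize(s[100:200,230:360],None,fx=5,fy=5,interpolation=cv2.INTER_CUBIC))
E
```

```text
clock: 0.9
tcp_pos: [0.6079, 0.2275, 0.2411]
orientation: [3.131, -0.246, -0.0]
contact_force: [-0.6, -0.4, 0.6]
grip_width: 0.0854
```

View pics/wrist1.png

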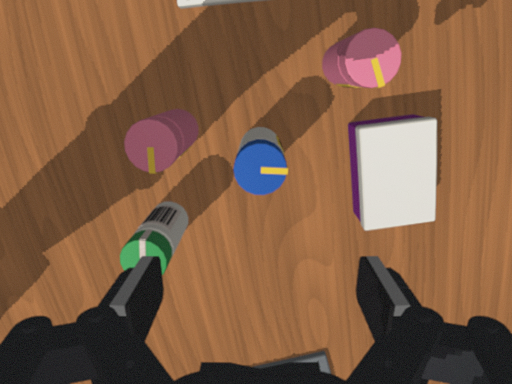

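View pics/z4.png

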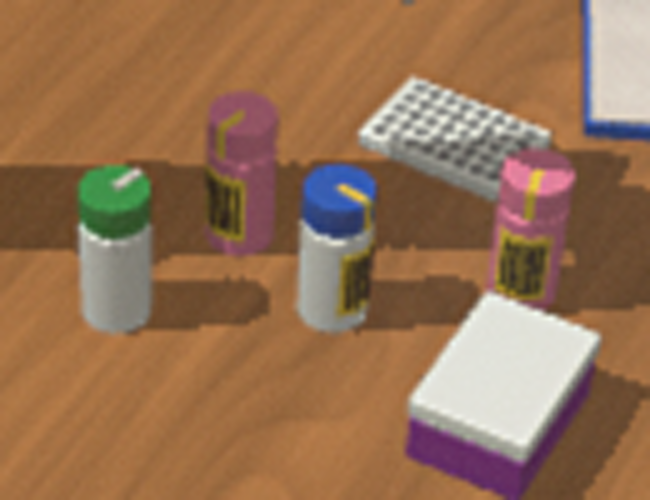

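In the wrist view the blue cap is at (260,167) with its line pointing to (288,171). The green jar sits near the left finger, about 0.1 m away. The scene view shows the cap at z4 pixel (340,188). I'll compute positions from both views.

```bash
python3 - <<'E'
from h import *
np.set_printoptions(precision=4,suppress=True)
w,s=load("wrist1"),load("scene1")
hsv=cv2.cvtColor(w["pixels"],cv2.COLOR_RGB2HSV)
def box(m,x0,x1,y0,y1):
    o=np.zeros_like(m);o[y0:y1,x0:x1]=m[y0:y1,x0:x1];return o
m=box(cv2.inRange(hsv,(105,120,40),(125,255,255)),225,300,130,210)
y=box(cv2.inRange(hsv,(15,110,90),(34,255,255)),250,300,150,190)
c=cv2.findContours(m|y,cv2.RETR_EXTERNAL,cv2.CHAIN_APPROX_NONE)[0];c=max(c,key=cv2.contourArea)
print(cv2.minAreaRect(c),cv2.boundingRect(c))
# lower half of the contour = top-rim: fit circle of z=.115 plane points
P=onz(w,c[:,0].astype(float),.115)[:,:2]
q=c[:,0]; 
sel=P[q[:,1]>=166]
A=np.c_[2*sel,np.ones(len(sel))];x=np.linalg.lstsq(A,(sel**2).sum(1),rcond=None)[0]
print("circle",x[:2],np.sqrt(x[2]+x[0]**2+x[1]**2))
ys,xs=np.nonzero(y);Y=onz(w,np.c_[xs,ys].astype(float),.115)[:,:2]
v=Y[np.argmax(((Y-x[:2])**2).sum(1))]-x[:2]
mu=Y.mean(0);l=cv2.fitLine(Y.astype(np.float32),cv2.DIST_L2,0,.01,.01).ravel();print("yaw",np.degrees(np.arctan2(l[1],l[0])),np.degrees(np.arctan2(*(mu-x[:2])[::-1])),mu, Y.min(0),Y.max(0))
print("scene cap",onz(s,np.array([[340,188]])/5+[230,100],.115),"base",onz(s,np.array([[333,313]])/5+[230,100],0), "line end", onz(s,np.array([[340,188],[368,200]])/5+[230,100],.115))
print("green,pink,pink",onz(w,[[147,253],[152,146],[372,58]],.115))
print(proj(w,[[*x[:2],.115]]))
from bench import readout;o=readout.get_obs();print(o["tcp_pos"],o["orientation"])
E
```

```text
((259.5, 166.5), (53.0, 51.0), 90.0) (234, 140, 52, 54)
circle [0.6072 0.2213] 0.018267294971572583
yaw -7.0544186 11.012532746362 [0.6234 0.2245] [0.61   0.2187] [0.6353 0.2417]
scene cap [[0.6107 0.2225 0.115 ]] base [[0.6129 0.2198 0.    ]] line end [[0.6107 0.2225 0.115 ]
 [0.6328 0.2207 0.115 ]]
green,pink,pink [[0.4827 0.1593 0.115 ]
 [0.5158 0.2646 0.115 ]
 [0.7195 0.3093 0.115 ]]
[[258.5539 175.7651]]
[0.6085 0.2259 0.2411] [ 3.1303 -0.2503 -0.0003]
```

```bash
python3 - <<'E'
from h import *
from scipy.optimize import least_squares
np.set_printoptions(precision=4,suppress=True)
w,s=load("wrist1"),load("scene1")
for nm,f,bx in (("wrist",w,(225,300,135,205)),("scene",s,(285,310,130,150))):
    hsv=cv2.cvtColor(f["pixels"],cv2.COLOR_RGB2HSV)
    m=cv2.inRange(hsv,(105,120,40),(125,255,255));o=np.zeros_like(m);x0,x1,y0,y1=bx;o[y0:y1,x0:x1]=m[y0:y1,x0:x1]
    ys,xs=np.nonzero(o);h=cv2.convexHull(np.c_[xs,ys].astype(np.float32))[:,0]
    print(nm,len(xs),xs.min(),xs.max(),ys.min(),ys.max())
    if nm=="wrist":
        V=cv2.cvtColor(f["pixels"],cv2.COLOR_RGB2HSV)[:,:,2]; print(V[138:196:3,252])
        P=onz(f,h,.115)[:,:2]
        for thr in (160,170):
            P_=P[h[:,1]>thr]
            r=least_squares(lambda c:np.hypot(*(P_-c).T)-.0255,P_.mean(0));print(thr,r.x,len(P_),np.abs(r.fun).max())
        c=r.x; sub=hsv[150:190,255:300]
        y=cv2.inRange(hsv,(20,140,150),(32,255,255));yy,xx=np.nonzero(y[155:185,250:292]);yy+=155;xx+=250
        print(xx.min(),xx.max(),yy.min(),yy.max(),len(xx))
        Y=onz(f,np.c_[xx,yy].astype(float),.115)[:,:2];Y=Y[np.hypot(*(Y-c).T)<.026]
        l=cv2.fitLine(Y.astype(np.float32),cv2.DIST_L2,0,.01,.01).ravel();mu=Y.mean(0)
        print("yaw",np.degrees(np.arctan2(l[1],l[0])),"from centre",np.degrees(np.arctan2(*(mu-c)[::-1])),mu,len(Y))
E
python3 -c "
import cv2;s=cv2.imread('pics/wrist1.png');cv2.imwrite('pics/z5.png',cv2.resize(s[120:210,215:305],None,fx=6,fy=6,interpolation=cv2.INTER_CUBIC))"
```

```text
wrist 2015 234 285 140 193
[108  87 109 177 176 177 178 178 177 176 176 178 178 177 181 180 179 179
 175 164]
160 [0.6098 0.2291] 19 0.0024561734285368994
170 [0.6099 0.2292] 15 0.0009749937615901559
261 287 168 174 140
yaw -11.870085 from centre -22.06837472195429 [0.6226 0.2241] 140
scene 136 291 304 133 146
```

View pics/z5.png

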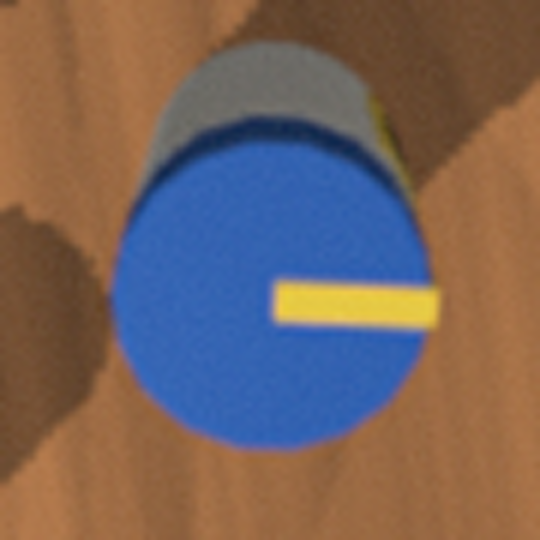

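```bash
python3 - <<'E'
from h import *
np.set_printoptions(precision=4,suppress=True)
w,s,i=load("wrist1"),load("scene1"),load("side0")
P=onz(w,np.array([[274,297],[113,297],[435,297],[274,140],[274,450],[276,302],[438,309]])/6+[215-.5+.08,120-.5+.08],.115);print(P)
d=P[6]-P[5];print(np.degrees(np.arctan2(d[1],d[0])))
print(onz(s,[[297.6+.0,137.2]],.115), onz(i,[[211.7,241.3]],.115))
# triangulate scene+side+wrist cap centre
def tri(L):
    A=np.zeros((3,3));b=np.zeros(3)
    for f,p in L:
        c,d=ray(f,[p]);d=d[0]/np.linalg.norm(d[0]);M=np.eye(3)-np.outer(d,d);A+=M;b+=M@c
    return np.linalg.solve(A,b)
print(tri([(w,[260.3,169.1]),(s,[297.6,137.2]),(i,[211.7,241.3])]))
from bench import readout;o=readout.get_obs();print(o["tcp_pos"],o["orientation"],o["clock"])
E
```

```text
[[0.6098 0.2274 0.115 ]
 [0.5854 0.2313 0.115 ]
 [0.6342 0.2235 0.115 ]
 [0.6136 0.2513 0.115 ]
 [0.6059 0.2029 0.115 ]
 [0.6099 0.2265 0.115 ]
 [0.6344 0.2215 0.115 ]]
-11.621540933850028
[[0.6085 0.2237 0.115 ]] [[0.6071 0.2269 0.115 ]]
[0.6084 0.226  0.113 ]
[0.6085 0.2259 0.2411] [ 3.1303 -0.2503 -0.0003] 1.0
```

Jar at (0.6095, 0.227), yaw -11.6°; views agree within about 3 mm. I'll descend, square to the line, and grip near the top.

```bash
python3 -m handwheel '1 -1 50 0 0 2.4 85;1 -1 100 0 0 2.4 85;1 -1 140 0 0 2.4 85;1 -1 171 0 0 2.4 85;1 -1 171 0 0 2.4 85;1 -1 171 0 0 2.4 85;1 -1 171 0 0 2.4 40;1 -1 171 0 0 2.4 40;1 -1 171 0 0 2.4 40;1 -1 171 0 0 2.4 40;1 -1 171 0 0 2.4 40;1 -1 171 0 0 2.4 40' 40
python3 - <<'E'
from bench import readout, grab_frame
import cv2,numpy as np
for n in ["side","wrist"]:
    f=grab_frame(n); cv2.imwrite(f"pics/{n}2.png",f["pixels"][:,:,::-1]); np.save(f"pics/{n}2.npy",f,allow_pickle=True)
print(readout.get_obs())
E
```

```text
clock: 2.5
tcp_pos: [0.6123, 0.2302, 0.0741]
orientation: [-3.122, 0.312, -0.01]
contact_force: [0.6, -0.0, 11.1]
grip_width: 0.04
{'clock': 2.6, 'joints': array([-0.44696373,  0.56004666, -0.01124923,  1.71255705,  0.008328  ,
        0.86172594, -0.66082594]), 'qvel': array([-3.53734942e-05, -5.02396793e-05,  1.41699926e-03, -3.02648757e-04,
        7.87385594e-04, -2.29428144e-04,  1.86243391e-04]), 'tau': array([-3.56312294e-02, -5.26491201e+01,  1.00971457e+00, -1.96008217e+01,
       -1.33287809e-01,  1.52951111e-01,  1.84120809e-04]), 'tcp_pos': array([0.61228195, 0.23017064, 0.07406894]), 'orientation': array([-3.122499  ,  0.31164499, -0.0100257 ]), 'contact_force': array([ 0.86167842, -0.33858715, 11.90733084]), 'moment': array([-0.09126031, -0.24284204,  0.03101769]), 'grip_width': 0.04017820791461164}
```

View pics/wrist2.png

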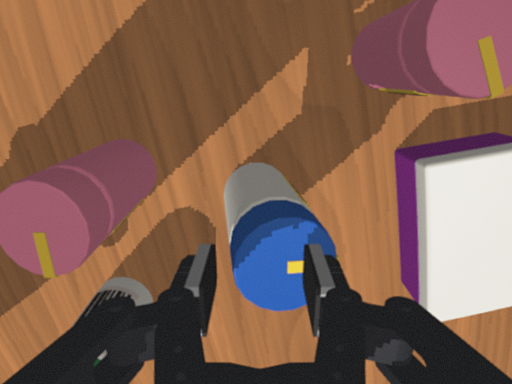

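View pics/side2.png

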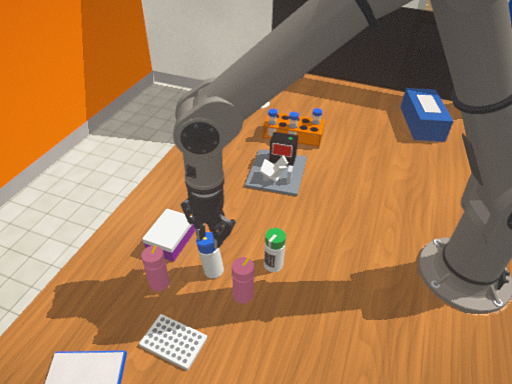

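The opening is 40 mm instead of 50 and the jar looks tilted, so the grip has gone wrong. I'll look closer.

```bash
python3 - <<'E'
from bench import grab_frame
import cv2,numpy as np
f=grab_frame("scene"); cv2.imwrite("pics/scene2.png",f["pixels"][:,:,::-1]); np.save("pics/scene2.npy",f,allow_pickle=True)
s=cv2.imread("pics/side2.png");a=cv2.resize(s[180:300,140:260],None,fx=5,fy=5,interpolation=cv2.INTER_CUBIC)
s=cv2.imread("pics/scene2.png");cv2.imwrite("pics/z7.png",cv2.resize(s[90:190,240:360],None,fx=6,fy=6,interpolation=cv2.INTER_CUBIC))
cv2.imwrite("pics/z6.png",a)
E
```

```text
(no output)
```

View pics/z6.png

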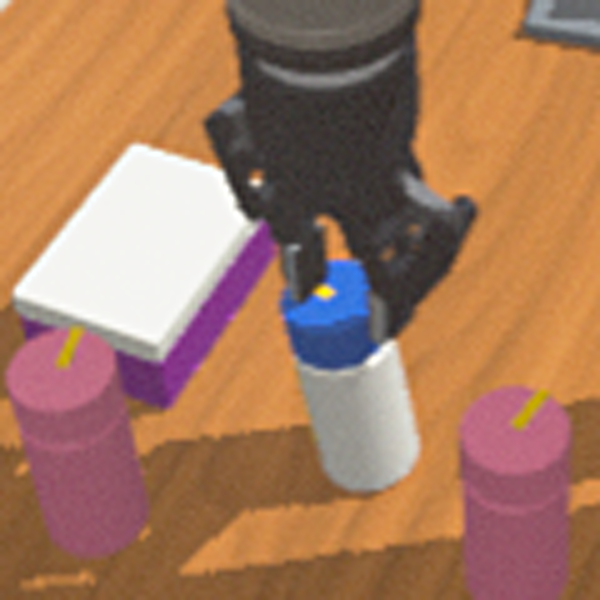

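View pics/z7.png

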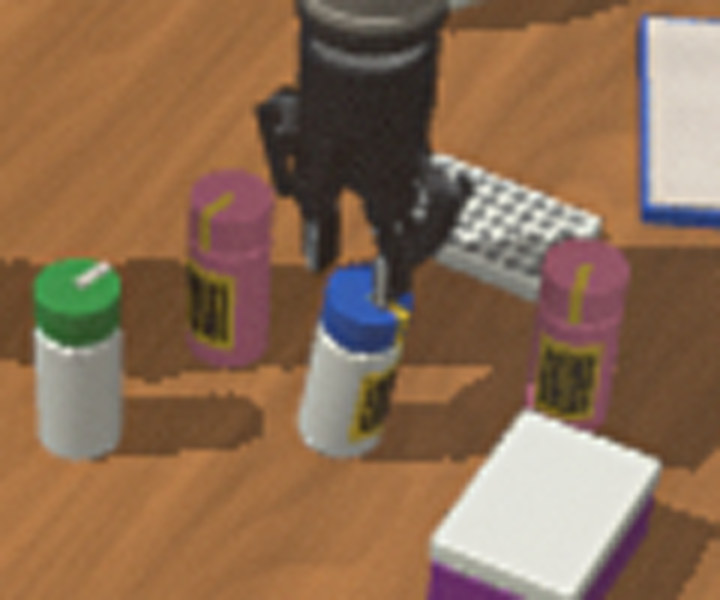

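```bash
python3 - <<'E'
from h import *
from bench import readout
np.set_printoptions(precision=4,suppress=True)
o=readout.get_obs();R=cv2.Rodrigues(o["orientation"])[0];t=o["tcp_pos"];print(R)
for n,(x0,y0,sc) in {"side2":(140,180,5),"scene2":(240,90,6),"wrist2":(0,0,1)}.items():
    f=load(n)
    P=[t+R@np.array(v) for v in [(0,0,0),(.02,0,0),(-.02,0,0),(0,0,-.0187),(.02,0,-.0187),(-.02,0,-.0187)]]
    print(n,(proj(f,P)-[x0,y0])*sc)
def tri(L):
    A=np.zeros((3,3));b=np.zeros(3)
    for f,p in L:
        c,d=ray(f,[p]);d=d[0]/np.linalg.norm(d[0]);M=np.eye(3)-np.outer(d,d);A+=M;b+=M@c
    return np.linalg.solve(A,b)
si,sc,wr=load("side2"),load("scene2"),load("wrist2")
# +x finger tip, -x finger tip
print(tri([(si,np.array([297,303])/5+[140,180]),(sc,np.array([385,305])/6+[240,90])]))
print(tri([(si,np.array([380,335])/5+[140,180]),(sc,np.array([318,265])/6+[240,90])]))
# jar: cap top centre-ish & base centre
print(onz(sc,np.array([[340,440]])/6+[240,90],0),onz(si,np.array([[372,478]])/5+[140,180],0),onz(wr,[[253,180]],0))
print(tri([(si,np.array([330,285])/5+[140,180]),(sc,np.array([369,290])/6+[240,90]),(wr,[285,253])]))
E
```

```text
[[ 0.9803 -0.1976  0.0067]
 [-0.1976 -0.9803  0.0029]
 [ 0.006  -0.0041 -1.    ]]
side2 [[350.9613 363.5602]
 [318.2337 345.9952]
 [384.215  381.3954]
 [348.8985 338.7098]
 [315.7563 321.1062]
 [382.5814 356.5887]]
scene2 [[352.8337 332.3772]
 [380.2205 347.3895]
 [325.7398 317.5255]
 [354.2626 308.0981]
 [381.8824 323.1016]
 [326.9405 293.2564]]
wrist2 [[258.625  225.8418]
 [293.4252 225.7996]
 [223.8293 225.8151]
 [258.5581 240.2343]
 [296.7513 240.1673]
 [220.371  240.1823]]
[0.6356 0.2282 0.1069]
[0.5888 0.2352 0.1116]
[[0.6148 0.2165 0.    ]] [[0.6005 0.2404 0.    ]] [[0.6095 0.2372 0.    ]]
[0.6238 0.226  0.1153]
```

```bash
python3 - <<'E'
from h import *
np.set_printoptions(precision=4,suppress=True)
t=np.array([.6743,0,.1905])
out=[]
for n,(x0,y0,k) in {"side0":(180,80,6),"scene0":(240,90,6)}.items():
    f=load(n);im=cv2.imread(f"pics/{n}.png")
    P=[t+np.array(v) for v in [(0,0,0),(.0427,0,0),(-.0427,0,0),(.0427,0,.03),(-.0427,0,.03)]]
    p=proj(f,P);z=cv2.resize(im[y0:y0+85,x0:x0+90],None,fx=k,fy=k,interpolation=cv2.INTER_CUBIC)
    for i,q in enumerate(p):
        cv2.circle(z,tuple(int(v) for v in (q-[x0,y0]+.5)*k),4,[(0,0,255),(0,255,0),(0,255,0),(255,255,0),(255,255,0)][i],-1)
    out.append(z[:500,:540])
cv2.imwrite("pics/z8.png",cv2.resize(np.hstack(out),(800,int(500*800/1080))))
f=load("wrist0");print(proj(f,[t+[s*.0427,0,h] for h in (0,.013,.03) for s in (-1,1)]))
E
```

```text
[[184.561  225.3811]
 [332.5539 225.4503]
 [179.6446 235.0012]
 [337.3003 235.0848]
 [172.1921 249.6291]
 [344.4965 249.7381]]
```

View pics/z8.png

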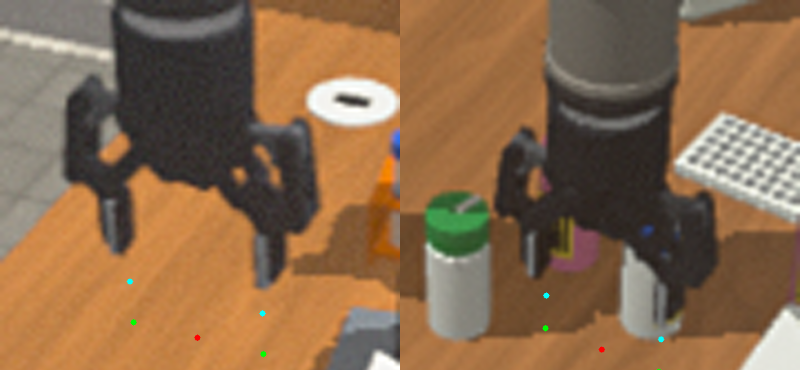

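The true fingertips sit about 33 mm (gripped) to 45 mm (open) behind the reported TCP. Only the very top of the cap was pinched, and the jar leans about 8°. I'll open in small steps so it rocks back upright, then look again.

```bash
python3 -m handwheel '0 0 0 0 0 0 43;0 0 0 0 0 0 46;0 0 -1 0 0 0 49;0 0 -2 0 0 0 53;0 0 -4 0 0 0 57;0 0 -6 0 0 0 61;0 0 -8 0 0 0 70;0 0 -20 0 0 0 85;0 0 -50 0 0 0 85;0 0 -70 0 0 0 85;0 0 -70 0 0 0 85' 20
python3 - <<'E'
from bench import readout, grab_frame
import cv2,numpy as np
for n in ["side","wrist","scene"]:
    f=grab_frame(n); cv2.imwrite(f"pics/{n}3.png",f["pixels"][:,:,::-1]); np.save(f"pics/{n}3.npy",f,allow_pickle=True)
a=cv2.resize(cv2.imread("pics/side3.png")[180:300,140:260],(400,400),interpolation=2)
b=cv2.resize(cv2.imread("pics/scene3.png")[90:190,250:350],(400,400),interpolation=2)
cv2.imwrite("pics/z9.png",np.hstack([a,b]));print(readout.get_obs()["tcp_pos"])
E
```

```text
clock: 4.03
tcp_pos: [0.6105, 0.2294, 0.1428]
orientation: [-3.124, 0.312, -0.006]
contact_force: [0.0, -0.0, 0.3]
grip_width: 0.0848
[0.60847556 0.22856476 0.13956934]
```

View pics/wrist3.png

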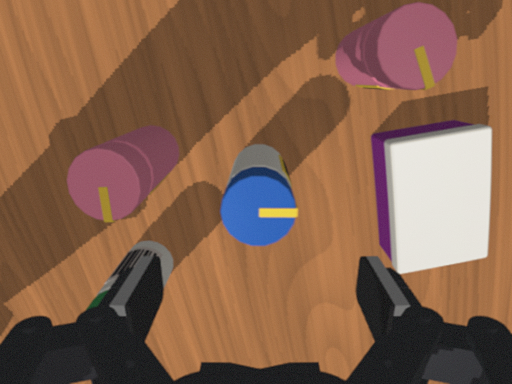

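View pics/z9.png

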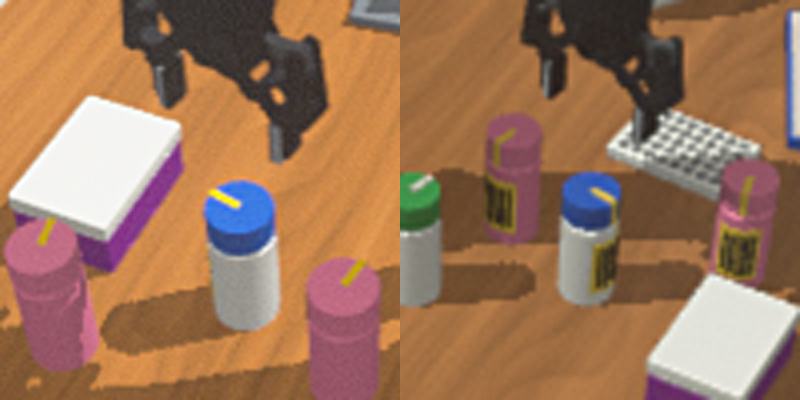

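The jar is upright again; in the wrist view the cap centre is about (259,211) with the line going to (297,212).

```bash
python3 - <<'E'
from h import *
np.set_printoptions(precision=4,suppress=True)
w,s,i=load("wrist3"),load("scene3"),load("side3")
hsv=cv2.cvtColor(w["pixels"],cv2.COLOR_RGB2HSV)
m=cv2.inRange(hsv,(105,100,120),(125,255,255));m[:140]=0;m[255:]=0;m[:,:210]=0;m[:,310:]=0
y=cv2.inRange(hsv,(20,140,170),(34,255,255));y[:200]=0;y[225:]=0;y[:,:255]=0;y[:,302:]=0
b=cv2.findContours(m|y,0,cv2.CHAIN_APPROX_NONE)[0];c=max(b,key=cv2.contourArea)
e=cv2.fitEllipse(cv2.convexHull(c));print(e, cv2.boundingRect(c))
print(onz(w,[e[0],[259,211]],.115))
yy,xx=np.nonzero(y);Y=onz(w,np.c_[xx,yy].astype(float),.115)[:,:2];l=cv2.fitLine(Y.astype(np.float32),cv2.DIST_L2,0,.01,.01).ravel();print(np.degrees(np.arctan2(l[1],l[0])),xx.min(),xx.max(),yy.min(),yy.max())
print(onz(s,np.array([[592,190]])/4+[150,90]-[0,0]-[0,0],.115)) if 0 else None
print("scene",onz(s,np.array([[592-400,191]])/4+[250,90],.115),"side",onz(i,np.array([[240,204]])/(10/3)+[140,180],.115))
def tri(L):
    A=np.zeros((3,3));b=np.zeros(3)
    for f,p in L:
        c,d=ray(f,[p]);d=d[0]/np.linalg.norm(d[0]);M=np.eye(3)-np.outer(d,d);A+=M;b+=M@c
    return np.linalg.solve(A,b)
print("tips", tri([(i,np.array([172,107])/(10/3)+[140,180]),(s,np.array([640-400,142])/4+[250,90])]),tri([(i,np.array([285,160])/(10/3)+[140,180]),(s,np.array([550-400,95])/4+[250,90])]))
from bench import readout;o=readout.get_obs();print(o["tcp_pos"],cv2.Rodrigues(o["orientation"])[0])
E
```

```text
((257.8473815917969, 209.87281799316406), (69.83575439453125, 74.97782135009766), 92.12606811523438) (220, 176, 76, 69)
[[0.609  0.2289 0.115 ]
 [0.6095 0.2279 0.115 ]]
-11.548596 260 297 208 216
scene [[0.611  0.2218 0.115 ]] side [[0.6066 0.2264 0.115 ]]
tips [0.6543 0.2195 0.1881] [0.5624 0.2365 0.189 ]
[0.6085 0.2286 0.1396] [[ 0.9803 -0.1976 -0.0014]
 [-0.1976 -0.9803 -0.0006]
 [-0.0012  0.0009 -1.    ]]
```

Open tips are at z≈0.189 for a reported TCP of 0.140, centred laterally. I'll go down 96 mm and grip again.

```bash
python3 -m handwheel '0 0 30 0 0 0 85;0 0 60 0 0 0 85;0 0 85 0 0 0 85;0 0 96 0 0 0 85;0 0 96 0 0 0 85;0 0 96 0 0 0 60;0 0 96 0 0 0 45;0 0 96 0 0 0 45;0 0 96 0 0 0 45;0 0 96 0 0 0 45' 40
python3 - <<'E'
from bench import readout, grab_frame
import cv2,numpy as np
for n in ["side","scene"]:
    f=grab_frame(n); cv2.imwrite(f"pics/{n}4.png",f["pixels"][:,:,::-1]); np.save(f"pics/{n}4.npy",f,allow_pickle=True)
a=cv2.resize(cv2.imread("pics/side4.png")[180:300,140:260],(400,400),interpolation=2)
b=cv2.resize(cv2.imread("pics/scene4.png")[90:190,250:350],(400,400),interpolation=2)
cv2.imwrite("pics/z10.png",np.hstack([a,b]));o=readout.get_obs();print(o["tcp_pos"],o["contact_force"],o["grip_width"])
E
```

```text
clock: 5.42
tcp_pos: [0.61, 0.2293, 0.0458]
orientation: [-3.125, 0.312, -0.003]
contact_force: [-3.0, -0.3, 6.3]
grip_width: 0.0491
[0.60997521 0.22932745 0.04580197] [-1.87612394  0.52690749  6.31701293] 0.04875557492948049
```

View pics/z10.png

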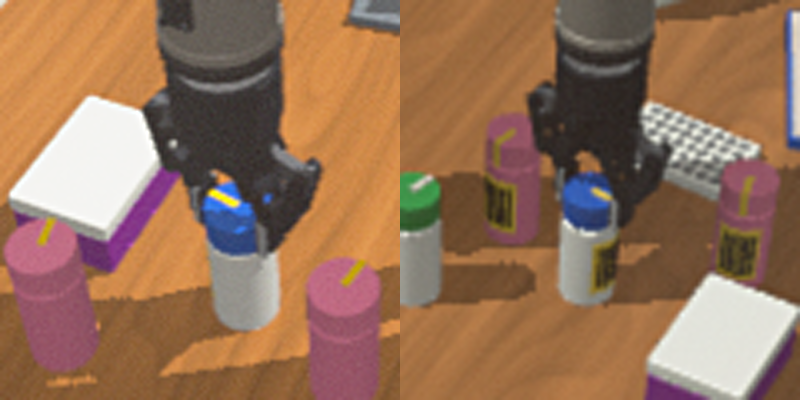

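The grip is good: opening 49 mm, jar upright. I'll lift, swing beside the station and measure it with the wrist camera.

```bash
python3 -m handwheel '0 0 -20 0 0 0 45;0 0 -60 0 0 0 45;0 0 -110 0 0 0 45;0 0 -160 0 0 0 45;20 30 -210 0 0 0 45;55 70 -234 0 0 0 45;90 115 -234 0 0 0 45;120 160 -234 0 0 0 45;157 200 -234 0 0 0 45;157 223 -234 0 0 0 45;157 223 -234 0 0 0 45;157 223 -234 0 0 0 45' 40
python3 - <<'E'
from bench import readout, grab_frame
import cv2,numpy as np
for n in ["wrist","side"]:
    f=grab_frame(n); cv2.imwrite(f"pics/{n}5.png",f["pixels"][:,:,::-1]); np.save(f"pics/{n}5.npy",f,allow_pickle=True)
E
```

```text
clock: 7.02
tcp_pos: [0.7186, -0.0181, 0.2791]
orientation: [-3.125, 0.308, -0.0]
contact_force: [-0.2, 0.5, 0.1]
grip_width: 0.0489
```

View pics/wrist5.png

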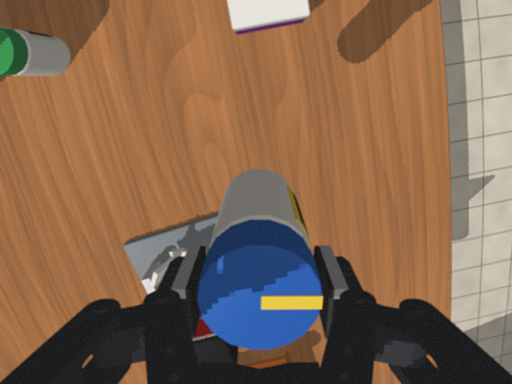

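View pics/side5.png

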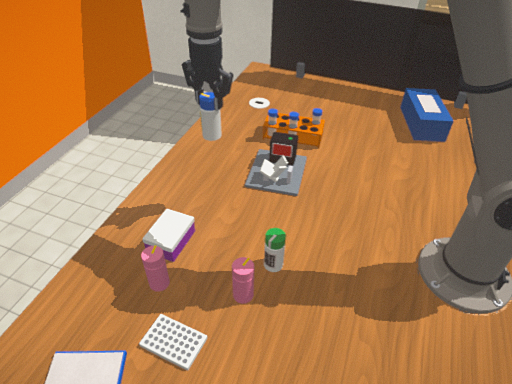

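The jar hides part of the station from here. I'll turn most of the way to the placing yaw and view the station from its side.

```bash
python3 -m handwheel '-5 15 0 0 0 10 45;-10 30 0 0 0 20 45;-15 45 0 0 0 30 45;-20 60 0 0 0 40 45;-25 68 0 0 0 50 45;-25 68 0 0 0 60 45;-25 68 0 0 0 70 45;-25 68 0 0 0 71.5 45;-25 68 0 0 0 71.5 45;-25 68 0 0 0 71.5 45' 40
python3 - <<'E'
from bench import readout, grab_frame
import cv2,numpy as np
for n in ["wrist"]:
    f=grab_frame(n); cv2.imwrite(f"pics/{n}6.png",f["pixels"][:,:,::-1]); np.save(f"pics/{n}6.npy",f,allow_pickle=True)
print(readout.get_obs()["joints"])
E
```

```text
clock: 8.38
tcp_pos: [0.681, -0.0821, 0.2785]
orientation: [-2.357, 2.077, 0.0]
contact_force: [-0.6, 0.3, -1.1]
grip_width: 0.0491
[-0.20865978  0.45008546  0.35179437  1.43648004 -0.15719616  1.28267306
 -1.28956262]
```

View pics/wrist6.png

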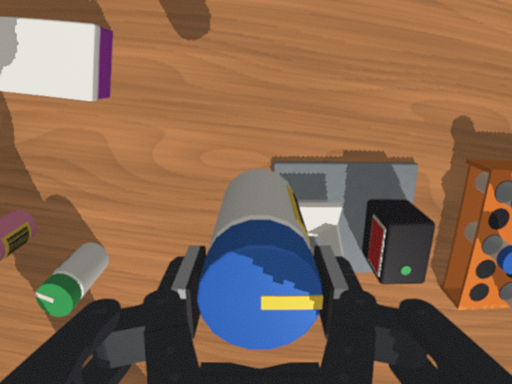

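```bash
python3 -m handwheel '-25 25 -5 0 0 0 45;-50 50 -10 0 0 0 45;-75 72 -20 0 0 0 45;-75 72 -20 0 0 0 45;-75 72 -20 0 0 0 45' 40
python3 - <<'E'
from bench import readout, grab_frame
import cv2,numpy as np
for n in ["wrist"]:
    f=grab_frame(n); cv2.imwrite(f"pics/{n}7.png",f["pixels"][:,:,::-1]); np.save(f"pics/{n}7.npy",f,allow_pickle=True)
s=cv2.imread("pics/wrist7.png");cv2.imwrite("pics/z11.png",cv2.resize(s[60:210,290:470],None,fx=4,fy=4,interpolation=2))
E
```

```text
clock: 9.05
tcp_pos: [0.6007, -0.0177, 0.2986]
orientation: [-2.355, 2.08, -0.001]
contact_force: [-1.0, -0.9, -1.0]
grip_width: 0.0489
```

View pics/wrist7.png

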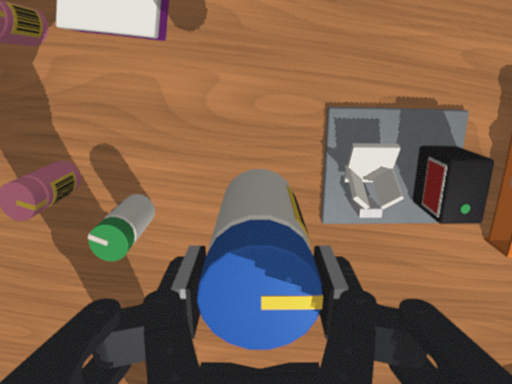

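View pics/z11.png

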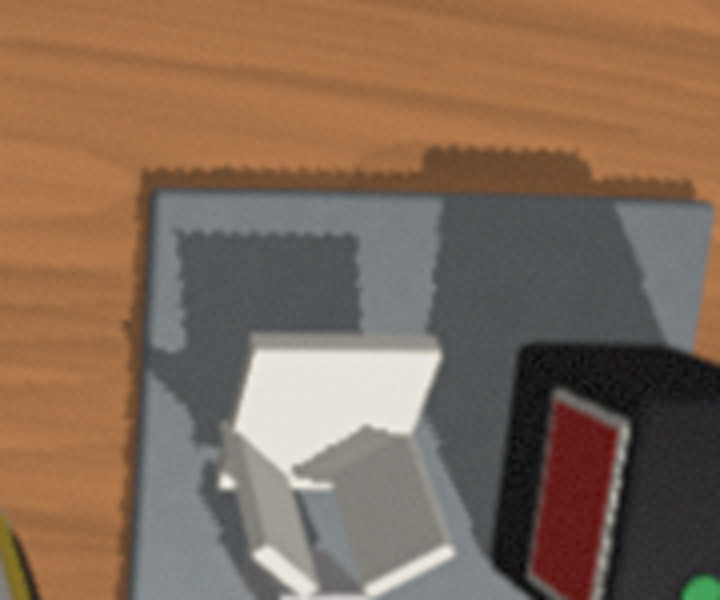

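Now the whole station is clear: plate corners at (328,107), (468,110) and (323,222), the cradle floor edge at (354–400,147), and the window around (433,185).

```bash
python3 - <<'E'
from h import *
np.set_printoptions(precision=4,suppress=True)
w=load("wrist7")
px=lambda L:(np.array(L,float)+.5)/4-.5+[290,60]
c=onz(w,np.vstack([px([[155,190],[712,202]]),[[323,221.5]]]),.012);print("plate",c)
for a,b in ((0,1),(0,2)):
    d=c[b]-c[a];print(np.linalg.norm(d),np.degrees(np.arctan2(d[1],d[0])))
hsv=cv2.cvtColor(w["pixels"],cv2.COLOR_RGB2HSV)
m=cv2.inRange(hsv,(0,130,60),(6,255,255))|cv2.inRange(hsv,(174,130,60),(180,255,255));m[:, :415]=0;m[:,452:]=0;m[:150]=0;m[222:]=0
ys,xs=np.nonzero(m);q=cv2.minAreaRect(np.c_[xs,ys].astype(np.float32));print(len(xs),q)
cn=cv2.findContours(m,0,2)[0];cn=max(cn,key=cv2.contourArea);ap=cv2.approxPolyDP(cn,3,True)[:,0];print(ap)
print("win",onz(w,[[np.mean(xs),np.mean(ys)]],.072))
top=onz(w,px([[560,392],[628,420],[595,610],[528,582]]),.092); bot=onz(w,px([[560,392],[628,420],[595,610],[528,582]]),.052);print(top,bot)
# hypothesised frame
for psi in (7.0,7.5):
    ps=np.radians(psi);ex=np.array([np.cos(ps),np.sin(ps)]);ey=np.array([-ex[1],ex[0]])
    W=onz(w,[[np.mean(xs),np.mean(ys)]],.072)[0,:2];print(psi,"origin from window",W+.074*ey,"plate in that", [( (p[:2]-W-.074*ey)@ex,(p[:2]-W-.074*ey)@ey) for p in c])
E
```

```text
plate [[ 0.6585 -0.1036  0.012 ]
 [ 0.6829 -0.2987  0.012 ]
 [ 0.4948 -0.1258  0.012 ]]
0.19663905363184167 -82.867692979844
0.16515503809480844 -172.2848134802774
686 ((432.75677490234375, 186.45945739746094), (15.782302856445312, 49.319698333740234), 9.462321281433105)
[[429 161]
 [423 202]
 [436 212]
 [443 167]]
win [[ 0.5841 -0.2427  0.072 ]]
[[ 0.6217 -0.2176  0.092 ]
 [ 0.6163 -0.2411  0.092 ]
 [ 0.5559 -0.2482  0.092 ]
 [ 0.5623 -0.2238  0.092 ]] [[ 0.6156 -0.2392  0.052 ]
 [ 0.6097 -0.2652  0.052 ]
 [ 0.5431 -0.2729  0.052 ]
 [ 0.5502 -0.246   0.052 ]]
7.0 origin from window [ 0.575  -0.1693] plate in that [(np.float64(0.0908089839547846), np.float64(0.055019007911165284)), (np.float64(0.09126306110203025), np.float64(-0.14161952144453008)), (np.float64(-0.07433318796167866), np.float64(0.05295753688034216))]
7.5 origin from window [ 0.5744 -0.1694] plate in that [(np.float64(0.09193141517943165), np.float64(0.054221647440627664)), (np.float64(0.0906695019300404), np.float64(-0.1424133570427484)), (np.float64(-0.07322245812927827), np.float64(0.053601373929812283))]
```

```bash
python3 - <<'E'
from h import *
np.set_printoptions(precision=4,suppress=True)
w=load("wrist7")
px=lambda L:(np.array(L,float)+.5)/4-.5+[290,60]
ps=np.radians(7.2);ex=np.array([np.cos(ps),np.sin(ps)]);ey=np.array([-ex[1],ex[0]]);S=np.c_[ex,ey]
for z in (.058,.060,.062):
    c=onz(w,px([[255,348],[442,350]]),z)[:,:2];d=c[0]-c[1];m=c.mean(0)
    print(z,"width",np.linalg.norm(d),np.degrees(np.arctan2(-d[0],d[1])),"mid",m,"origin if xmax=.031/.030",m-ex*.031*.866,m-ex*.03*.866)
O=np.array([.5795,-.170])
def cr(p,O):
    x,y,z=p;c,s=np.cos(np.pi/6),np.sin(np.pi/6)
    st=np.array([x*c-z*s,y]);return np.r_[O+S@st,.045+x*s+z*c]
im=cv2.imread("pics/wrist7.png")
k=5;x0,y0=320,130
for j,O in enumerate([np.array([.5745,-.1695]),np.array([.582,-.1695])]):
    z=cv2.resize(im[y0:y0+100,x0:x0+80],None,fx=k,fy=k,interpolation=2)
    L=[(.031,.03,0),(.031,-.03,0),(-.0354,0,0),(-.0354,0,.05),(-.0354+.035,.035,.05),(-.0354+.035,-.035,.05),(-.0354+.035,.035,0),(-.0354+.035,-.035,0)]
    for i,p in enumerate(L):
        q=(proj(w,[cr(p,O)])[0]-[x0,y0]+.5)*k
        cv2.circle(z,tuple(int(v) for v in q),3,(0,0,255) if i<2 else (255,0,0),-1)
    cv2.imwrite(f"pics/z12_{j}.png",z)
a=np.hstack([cv2.imread("pics/z12_0.png"),cv2.imread("pics/z12_1.png")]);cv2.imwrite("pics/z12.png",a)
E
```

```text
0.058 width 0.06009489953481793 7.028009449321967 mid [ 0.6208 -0.1638] origin if xmax=.031/.030 [ 0.5942 -0.1672] [ 0.595  -0.1671]
0.06 width 0.05981044870110201 7.028009449321899 mid [ 0.6211 -0.1631] origin if xmax=.031/.030 [ 0.5945 -0.1665] [ 0.5953 -0.1664]
0.062 width 0.05952599786738612 7.028009449321827 mid [ 0.6214 -0.1624] origin if xmax=.031/.030 [ 0.5947 -0.1657] [ 0.5956 -0.1656]
```

View pics/z12.png

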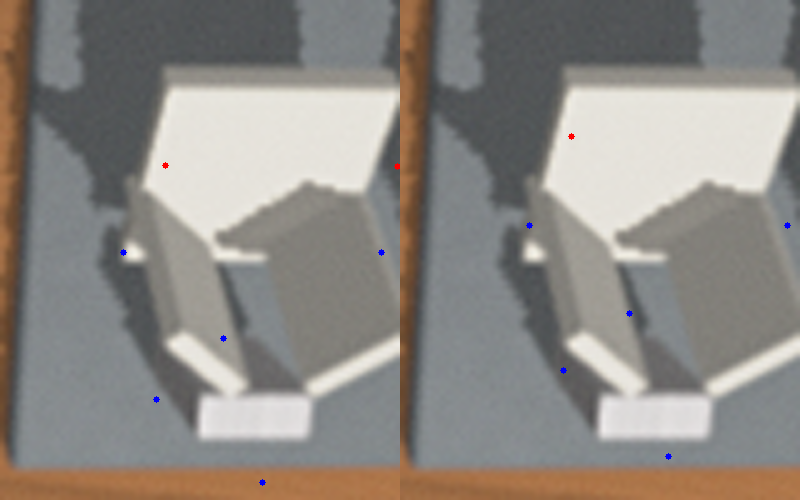

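```bash
python3 - <<'E'
from h import *
np.set_printoptions(precision=4,suppress=True)
w=load("wrist7")
s=cv2.imread("pics/wrist7.png");cv2.imwrite("pics/z13.png",cv2.resize(s[140:225,335:420],None,fx=7,fy=7,interpolation=cv2.INTER_LANCZOS4))
px=lambda L:(np.array(L,float)+.5)/4-.5+[290,60]
ps=np.radians(7.1);ex=np.array([np.cos(ps),np.sin(ps)]);ey=np.array([-ex[1],ex[0]])
a=onz(w,px([[338,599]]),.0706)[0,:2];print("apex",a,"origin",a+.0557*ex)
# rear/front floor: cradle x of edges for origin candidates
for O in (np.array([.583,-.168]),np.array([.590,-.167]),np.array([.595,-.166])):
  for p in ([255,348],[442,350],[222,485],[330,487]):
    c,d=ray(w,px([p]));d=d[0]
    n=np.r_[-.5*ex,.866];o=np.r_[O,.045];t=((o-c)@n)/(d@n);P=c+t*d-o
    print(O,p,"cr x,y",P@np.r_[.866*ex,.5],P[:2]@ey)
E
```

```text
apex [ 0.5425 -0.174 ] origin [ 0.5978 -0.1671]
[ 0.583 -0.168] [255, 348] cr x,y 0.04611570273197387 0.032292478889756136
[ 0.583 -0.168] [442, 350] cr x,y 0.04602040753812844 -0.026391761880320375
[ 0.583 -0.168] [222, 485] cr x,y -0.014168244396643695 0.03142026089990862
[ 0.583 -0.168] [330, 487] cr x,y -0.01505166802878671 -0.005842196748138437
[ 0.59  -0.167] [255, 348] cr x,y 0.03697648136903399 0.030895876124288058
[ 0.59  -0.167] [442, 350] cr x,y 0.03688013039665022 -0.02843852924946668
[ 0.59  -0.167] [222, 485] cr x,y -0.023975353561806377 0.030013994803088716
[ 0.59  -0.167] [330, 487] cr x,y -0.02486856467297495 -0.007661294819793594
[ 0.595 -0.166] [255, 348] cr x,y 0.030402815140569237 0.029608438173559615
[ 0.595 -0.166] [442, 350] cr x,y 0.030305704766979833 -0.03019361810046482
[ 0.595 -0.166] [222, 485] cr x,y -0.03102941864653237 0.028719606203892634
[ 0.595 -0.166] [330, 487] cr x,y -0.03192966970320375 -0.009252625521958074
```

View pics/z13.png

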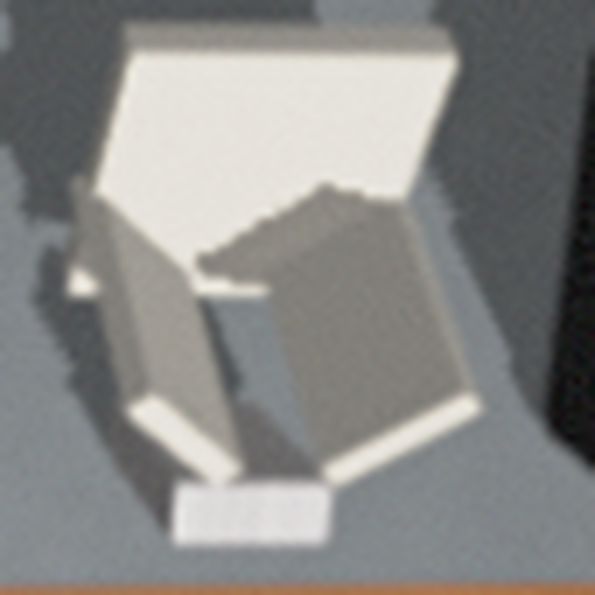

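The floor edges fit a 62×60 plate centred on the origin at (0.595, -0.1665). The V apex agrees to about 3 mm and the window offset of -74.7 mm fits too, with yaw 7.1°. Now I'll compute the approach in tool axes.

```bash
cat > tgt.py <<'E'
from h import *
from bench import readout
np.set_printoptions(precision=4,suppress=True)
ps=np.radians(7.1);ex=np.array([np.cos(ps),np.sin(ps),0]);ey=np.array([-ex[1],ex[0],0]);k=np.array([0,0,1.])
xc=.8660254*ex+.5*k;zc=-.5*ex+.8660254*k;O=np.array([.5955,-.1665,.045])
RT=np.c_[-ey,-xc,-zc]
E
python3 - <<'E'
from tgt import *
o=readout.get_obs();R=cv2.Rodrigues(o["orientation"])[0];t=o["tcp_pos"];print(t,o["joints"])
for dz,dx in ((.14,.012),(.10,.012),(0.015,.012),(0,0)):
    P=O+(.0458+dz)*zc+dx*xc
    print(dz,dx,P,"shift mm",R.T@(P-t)*1e3,"turn",np.degrees(cv2.Rodrigues(R.T@RT)[0].ravel()))
E
```

```text
[ 0.6007 -0.018   0.2983] [-0.3404  0.2789  0.3388  1.6217 -0.0957  1.2573 -1.4318]
0.14 0.012 [ 0.5136 -0.1767  0.2119] shift mm [146.751  105.9201  86.5121] turn [29.9961 -0.0454 -0.0373]
0.1 0.012 [ 0.5335 -0.1742  0.1773] shift mm [146.7141  85.9224 121.1545] turn [29.9961 -0.0454 -0.0373]
0.015 0.012 [ 0.5756 -0.169   0.1037] shift mm [146.6356  43.4275 194.7695] turn [29.9961 -0.0454 -0.0373]
0 0 [ 0.5728 -0.1693  0.0847] shift mm [146.6268  46.3211 213.7597] turn [29.9961 -0.0454 -0.0373]
```

```bash
python3 -m handwheel '25 25 0 5 0 0 45;50 50 0 12 0 0 45;80 80 0 19 0 0 45;110 100 20 25 0 0 45;135 106 50 30 0 0 45;147 106 86 30 0 0 45;147 106 86 30 0 0 45;147 106 86 30 0 0 45;147 106 86 30 0 0 45' 40
python3 - <<'E'
from bench import readout, grab_frame
from tgt import *
for n in ["wrist","side","scene"]:
    f=grab_frame(n); cv2.imwrite(f"pics/{n}8.png",f["pixels"][:,:,::-1]); np.save(f"pics/{n}8.npy",f,allow_pickle=True)
a=cv2.resize(cv2.imread("pics/side8.png")[90:200,225:335],(400,400),interpolation=2)
b=cv2.resize(cv2.imread("pics/scene8.png")[150:280,150:280],(400,400),interpolation=2)
cv2.imwrite("pics/z14.png",np.hstack([a,b]))
o=readout.get_obs();R=cv2.Rodrigues(o["orientation"])[0];t=o["tcp_pos"];print(t,o["joints"],o["contact_force"])
for dz,dx in ((0.015,.012),(0,0)):
    P=O+(.0458+dz)*zc+dx*xc
    print(dz,dx,P,"shift mm",R.T@(P-t)*1e3,"turn",np.degrees(cv2.Rodrigues(R.T@RT)[0].ravel()))
E
```

```text
clock: 10.22
tcp_pos: [0.5146, -0.1758, 0.2141]
orientation: [-2.03, 1.791, -0.483]
contact_force: [0.5, 0.6, -1.9]
grip_width: 0.049
[ 0.514  -0.1757  0.2135] [-0.2416 -0.0063  0.6325  2.2574 -0.5499  0.4853 -0.6162] [-0.1693 -0.6853 -1.1865]
0.015 0.012 [ 0.5756 -0.169   0.1037] shift mm [  0.9334   1.4688 126.1548] turn [-0.0932  0.0072  0.0488]
0 0 [ 0.5728 -0.1693  0.0847] shift mm [  0.9251  13.4932 141.1353] turn [-0.0932  0.0072  0.0488]
```

View pics/wrist8.png

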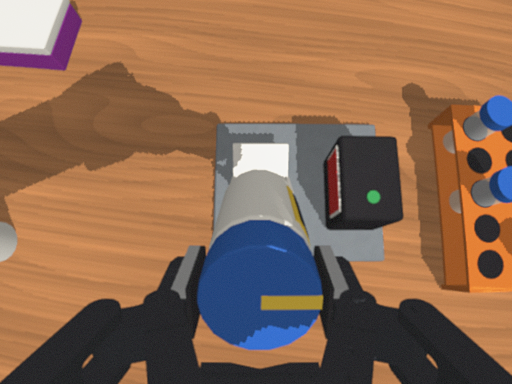

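View pics/z14.png

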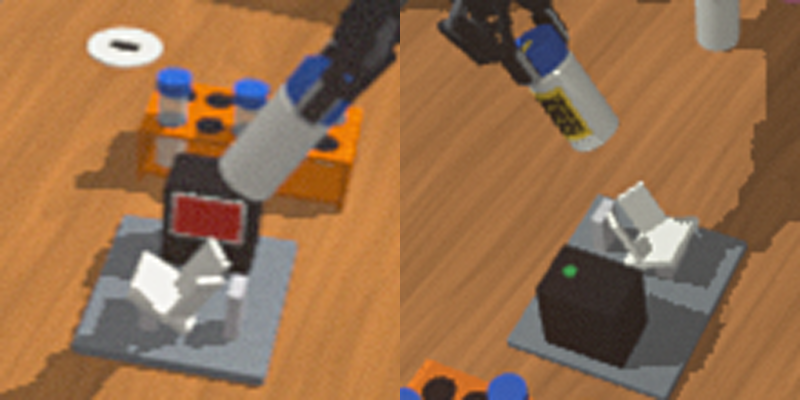

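```bash
python3 - <<'E'
from tgt import *
w=load("wrist8")
print(proj(w,[O+.031*xc+s*.03*ey for s in (1,-1)]))
g=cv2.cvtColor(w["pixels"],cv2.COLOR_RGB2GRAY).astype(int);print(g[150,226:296]);print(g[130:160,260])
hsv=cv2.cvtColor(w["pixels"],cv2.COLOR_RGB2HSV)
E
```

```text
[[232.0612 141.5523]
 [287.7323 141.6085]]
[ 95  97  95  98  96  97 113 148 163 162 158 164 160 158 160 202 243 246
 244 244 244 244 244 244 244 244 244 244 244 244 244 244 245 244 244 245
 244 245 245 244 244 245 245 245 245 245 245 245 245 245 245 245 245 245
 245 245 245 245 245 245 247 246 218 154 140 143 144 142 145 146]
[144 143 135 106  94  95  97  98  95  96  97  95 110 167 236 248 246 245
 245 245 244 244 244 245 245 244 244 245 244 244]
```

The predicted floor edge matches the image to about 1 px. Descending to 15 mm above the floor, held 12 mm off the V.

```bash
python3 -m handwheel '1 1.5 30 0 0 0 45;1 1.5 60 0 0 0 45;1 1.5 85 0 0 0 45;1 1.5 105 0 0 0 45;1 1.5 118 0 0 0 45;1 1.5 126 0 0 0 45;1 1.5 126 0 0 0 45;1 1.5 126 0 0 0 45' 40
python3 - <<'E'
from bench import readout, grab_frame
from tgt import *
for n in ["side","scene"]:
    f=grab_frame(n); cv2.imwrite(f"pics/{n}9.png",f["pixels"][:,:,::-1]); np.save(f"pics/{n}9.npy",f,allow_pickle=True)
a=cv2.resize(cv2.imread("pics/side9.png")[110:200,235:325],(400,400),interpolation=2)
b=cv2.resize(cv2.imread("pics/scene9.png")[180:280,170:270],(400,400),interpolation=2)
cv2.imwrite("pics/z15.png",np.hstack([a,b]))
o=readout.get_obs();R=cv2.Rodrigues(o["orientation"])[0];t=o["tcp_pos"];print(t,o["contact_force"],o["grip_width"])
for dz,dx in ((0.0,.003),(0,0)):
    P=O+(.0458+dz)*zc+dx*xc
    print(dz,dx,P,"shift mm",R.T@(P-t)*1e3,"turn",np.degrees(cv2.Rodrigues(R.T@RT)[0].ravel()))
E
```

```text
clock: 11.38
tcp_pos: [0.5749, -0.1694, 0.1032]
orientation: [-2.03, 1.793, -0.481]
contact_force: [0.2, 0.3, -0.9]
grip_width: 0.0491
[ 0.5748 -0.1693  0.1032] [-1.1425 -0.9425 -0.463 ] 0.0487423369210072
0.0 0.003 [ 0.5754 -0.169   0.0862] shift mm [-0.2627  8.0769 15.0435] turn [-0.0499 -0.0056  0.0081]
0 0 [ 0.5728 -0.1693  0.0847] shift mm [-0.2632 11.0769 15.0408] turn [-0.0499 -0.0056  0.0081]
```

View pics/z15.png

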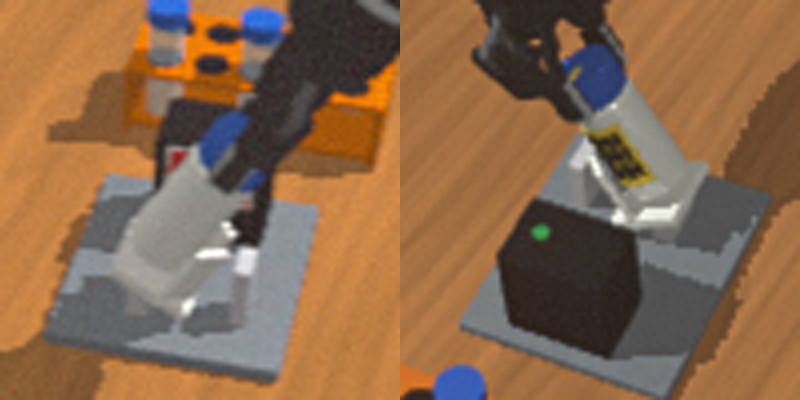

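No contact yet; the label faces the scanner and the jar is inside the cradle mouth. I'll move most of the way towards the V, then down to just above the floor.

```bash
python3 -m handwheel '0 4 3 0 0 0 45;0 7 6 0 0 0 45;0 8 9 0 0 0 45;0 8 11 0 0 0 45;0 8 11 0 0 0 45' 40
python3 -m handwheel '0 0 1 0 0 0 45;0 0 2 0 0 0 45;0 0 2 0 0 0 45'
```

```text
clock: 12.1
tcp_pos: [0.5734, -0.1697, 0.0891]
orientation: [-2.03, 1.793, -0.481]
contact_force: [1.2, -0.7, -1.4]
grip_width: 0.0491
clock: 12.48
tcp_pos: [0.5743, -0.1695, 0.0874]
orientation: [-2.03, 1.793, -0.481]
contact_force: [0.9, -0.6, 0.4]
grip_width: 0.0491
```

```bash
python3 -m handwheel '0 0 1 0 0 0 45;0 0 2 0 0 0 45;0 0 2 0 0 0 45'
python3 -m handwheel '0 0 1 0 0 0 45;0 0 2 0 0 0 45;0 0 2 0 0 0 45'
```

```text
clock: 12.85
tcp_pos: [0.5753, -0.1693, 0.0859]
orientation: [-2.03, 1.793, -0.481]
contact_force: [-1.0, -0.7, 3.1]
grip_width: 0.0488
clock: 13.22
tcp_pos: [0.5757, -0.1693, 0.0859]
orientation: [-2.027, 1.792, -0.482]
contact_force: [-20.0, 1.6, 30.5]
grip_width: 0.0491
```

The floor was reached at 36 N. I'll back off most of that preload, then slide into the V.

```bash
python3 -m handwheel '0 0 -1 0 0 0 45;0 0 -1.8 0 0 0 45;0 0 -1.8 0 0 0 45'
python3 -m handwheel '0 1 0 0 0 0 45;0 2 0 0 0 0 45;0 2 0 0 0 0 45'
python3 -m handwheel '0 1 0 0 0 0 45;0 1 0 0 0 0 45'
```

```text
clock: 13.6
tcp_pos: [0.5755, -0.1693, 0.0859]
orientation: [-2.03, 1.793, -0.481]
contact_force: [-5.1, -0.6, 9.3]
grip_width: 0.0492
clock: 13.98
tcp_pos: [0.575, -0.1694, 0.0857]
orientation: [-2.029, 1.791, -0.482]
contact_force: [-2.3, 0.1, 9.0]
grip_width: 0.0486
clock: 14.22
tcp_pos: [0.5748, -0.1694, 0.0857]
orientation: [-2.028, 1.791, -0.483]
contact_force: [-0.5, -0.1, 10.2]
grip_width: 0.0487
```

```bash
python3 -m handwheel '0 0 -0.8 0 0 0 45;0 1 -0.8 0 0 0 45;0 1 -0.8 0 0 0 45'
python3 -m handwheel '0 1 0 0 0 0 45;0 2 0 0 0 0 45;0 2 0 0 0 0 45'
python3 - <<'E'
from bench import readout, grab_frame
from tgt import *
for n in ["side","scene","wrist"]:
    f=grab_frame(n); cv2.imwrite(f"pics/{n}10.png",f["pixels"][:,:,::-1]); np.save(f"pics/{n}10.npy",f,allow_pickle=True)
a=cv2.resize(cv2.imread("pics/side10.png")[110:200,235:325],(400,400),interpolation=2)
b=cv2.resize(cv2.imread("pics/scene10.png")[180:280,170:270],(400,400),interpolation=2)
cv2.imwrite("pics/z16.png",np.hstack([a,b]))
o=readout.get_obs();R=cv2.Rodrigues(o["orientation"])[0];t=o["tcp_pos"];F=o["contact_force"];print(t,F,"F cradle xyz",F@xc,F@ey,F@zc)
P=(t-O);print("tcp in cradle",P@xc,P@ey,P@zc)
E
```

```text
clock: 14.6
tcp_pos: [0.5739, -0.1696, 0.0856]
orientation: [-2.029, 1.791, -0.483]
contact_force: [5.5, 0.2, 2.0]
grip_width: 0.0487
clock: 14.98
tcp_pos: [0.573, -0.1696, 0.0853]
orientation: [-2.028, 1.789, -0.485]
contact_force: [5.7, -0.5, 6.0]
grip_width: 0.0489
[ 0.573  -0.1696  0.0853] [5.5345 0.4405 5.9644] F cradle xyz 7.785584282139858 -0.24694738177976966 2.3920881105809992
tcp in cradle 0.0004631336515592832 -0.0003404131680363369 0.0462384670070132
```

View pics/z16.png

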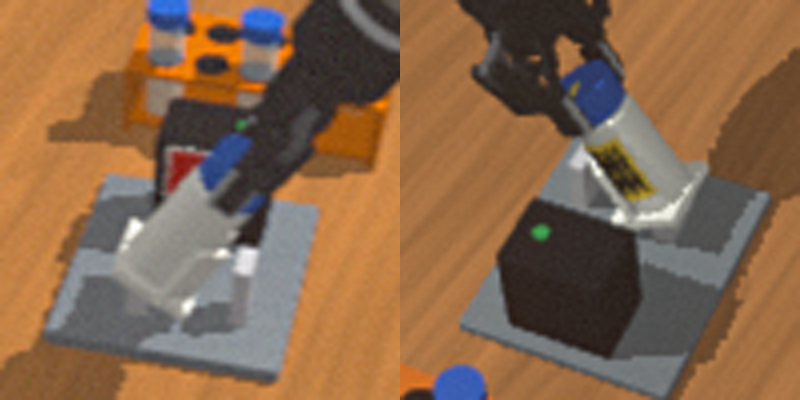

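The TCP is at the predicted seat (0.5, -0.3, 46.2 mm in cradle axes) with the V and floor both pushing back. I'll press the foot lightly home, then open in steps.

```bash
python3 -m handwheel '0 0.5 1 0 0 0 45;0 0.5 1.2 0 0 0 45;0 0.5 1.2 0 0 0 45' 20
python3 -m handwheel '0 0 0 0 0 0 47;0 0 0 0 0 0 49;0 0 0 0 0 0 51;0 0 0 0 0 0 53;0 0 0 0 0 0 56;0 0 0 0 0 0 62;0 0 0 0 0 0 75;0 0 0 0 0 0 85;0 0 0 0 0 0 85' 20
python3 - <<'E'
from bench import readout, grab_frame
from tgt import *
for n in ["side","scene","wrist"]:
    f=grab_frame(n); cv2.imwrite(f"pics/{n}11.png",f["pixels"][:,:,::-1]); np.save(f"pics/{n}11.npy",f,allow_pickle=True)
a=cv2.resize(cv2.imread("pics/side11.png")[110:200,235:325],(400,400),interpolation=2)
b=cv2.resize(cv2.imread("pics/scene11.png")[180:280,170:270],(400,400),interpolation=2)
cv2.imwrite("pics/z17.png",np.hstack([a,b]))
E
```

```text
clock: 15.5
tcp_pos: [0.5733, -0.1697, 0.0852]
orientation: [-2.027, 1.788, -0.486]
contact_force: [-2.3, 1.6, 19.6]
grip_width: 0.0489
clock: 16.62
tcp_pos: [0.5699, -0.1699, 0.0818]
orientation: [-2.03, 1.793, -0.48]
contact_force: [0.9, -0.3, 0.1]
grip_width: 0.085
```

View pics/z17.png

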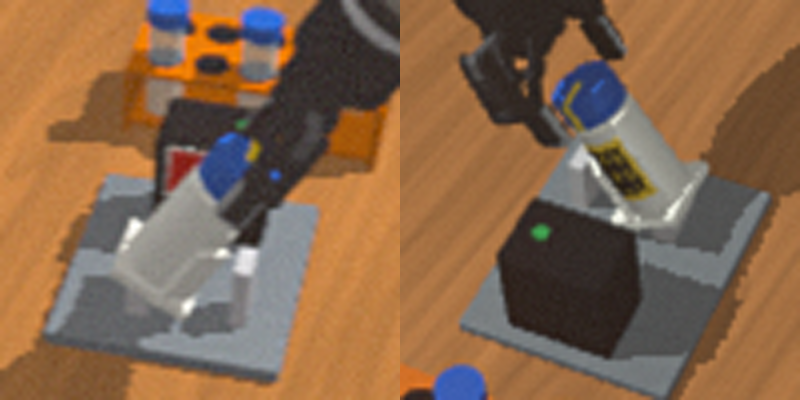

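View pics/wrist11.png

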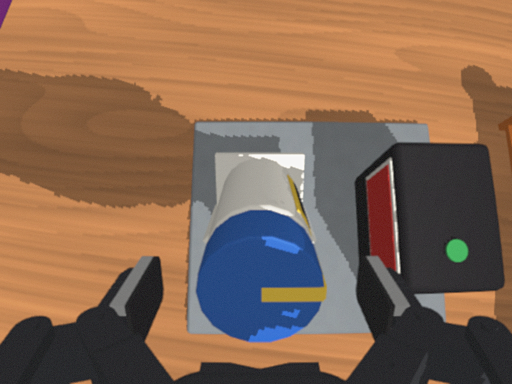

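The jar stays put with the fingers open, and its line points at the scanner. I'll retreat straight along the axis, then look.

```bash
python3 -m handwheel '0 0 -10 0 0 0 85;0 0 -30 0 0 0 85;0 0 -60 0 0 0 85;0 0 -100 0 0 0 85;0 0 -140 0 0 0 85;0 0 -140 0 0 0 85;0 0 -140 0 0 0 85'
python3 - <<'E'
from bench import readout, grab_frame
from tgt import *
for n in ["side","scene","wrist"]:
    f=grab_frame(n); cv2.imwrite(f"pics/{n}12.png",f["pixels"][:,:,::-1]); np.save(f"pics/{n}12.npy",f,allow_pickle=True)
a=cv2.resize(cv2.imread("pics/side12.png")[110:200,235:325],(400,400),interpolation=2)
b=cv2.resize(cv2.imread("pics/scene12.png")[180:280,170:270],(400,400),interpolation=2)
cv2.imwrite("pics/z18.png",np.hstack([a,b]))
w=load("wrist12");s=load("scene12")
# predicted line on cap for exact seating
T=O+.115*zc
for n,f in(("wrist",w),("scene",s)): print(n,"cap centre, rim@window dir, rim 10deg off, base rim",proj(f,[T,T-.025*ey,T+.025*(-ey*np.cos(.1745)+xc*np.sin(.1745)),T-.025*xc,T+.025*xc]))
E
```

```text
clock: 17.65
tcp_pos: [0.5006, -0.178, 0.2029]
orientation: [-2.03, 1.792, -0.48]
contact_force: [-0.4, 0.2, 1.1]
grip_width: 0.0853
wrist cap centre, rim@window dir, rim 10deg off, base rim [[259.6575 183.6472]
 [292.5638 183.6579]
 [292.2308 178.1595]
 [259.6543 214.2631]
 [259.6603 151.1922]]
scene cap centre, rim@window dir, rim 10deg off, base rim [[215.643  199.8941]
 [211.8129 205.8875]
 [212.9806 205.6752]
 [209.3641 200.6321]
 [222.0542 199.1405]]
```

View pics/z18.png

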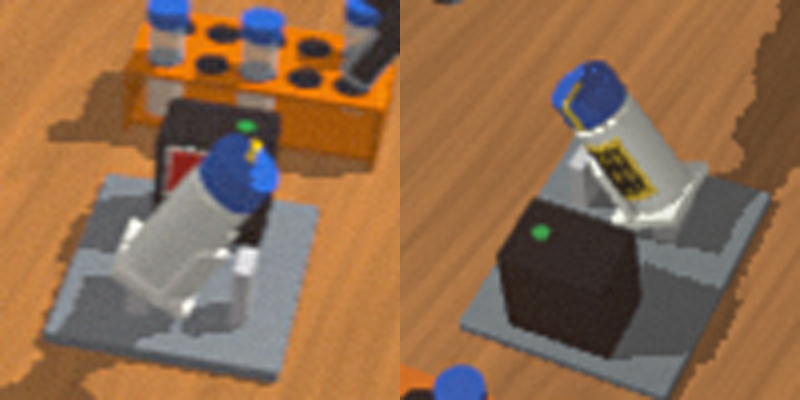

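View pics/wrist12.png

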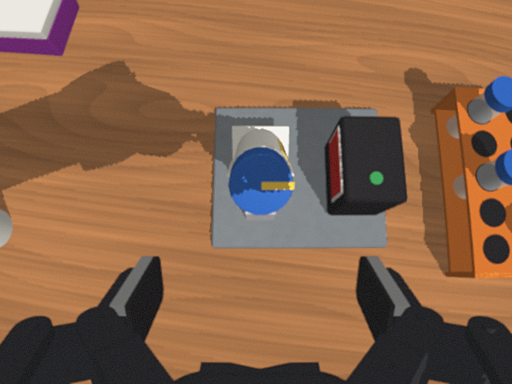

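Jar seated and leaning in the V, with the cap line from (262,186) to (295,186). I'll quantify the line angle and the lean.

```bash
python3 - <<'E'
from tgt import *
w=load("wrist12");hsv=cv2.cvtColor(w["pixels"],cv2.COLOR_RGB2HSV)
y=cv2.inRange(hsv,(18,110,90),(34,255,255));y[:178]=0;y[196:]=0;y[:,:258]=0;y[:,300:]=0
ys,xs=np.nonzero(y);print(len(xs),xs.min(),xs.max(),ys.min(),ys.max())
T=O+.115*zc;c,d=ray(w,np.c_[xs,ys].astype(float));P=c+d*(((T-c)@zc)/(d@zc))[:,None]-T
q=np.c_[P@xc,-(P@ey)];q=q[q[:,1]<.0255];l=cv2.fitLine(q.astype(np.float32),2,0,.01,.01).ravel();print("line angle off window dir",np.degrees(np.arctan(l[0]/l[1])),"mean x,y mm",q.mean(0)*1e3)
b=cv2.inRange(hsv,(105,90,40),(125,255,255));b[:,:222]=0;b[:,302:]=0;b[:135]=0;b[225:]=0
ys,xs=np.nonzero(b);print("cap bbox",xs.min(),xs.max(),ys.min(),ys.max())
th=np.linspace(0,2*np.pi,60);C=[T-h*zc+.025*(np.cos(a)*xc+np.sin(a)*ey) for h in(0,.026) for a in th];p=proj(w,C);print("pred bbox",p.min(0),p.max(0))
for n in("side12","scene12"):
    f=load(n);h=cv2.cvtColor(f["pixels"],cv2.COLOR_RGB2HSV);b=cv2.inRange(h,(100,90,40),(128,255,255))
    p=proj(f,C);lo,hi=p.min(0).astype(int)-6,p.max(0).astype(int)+6
    ys,xs=np.nonzero(b[lo[1]:hi[1],lo[0]:hi[0]]);print(n,xs.min()+lo[0],xs.max()+lo[0],ys.min()+lo[1],ys.max()+lo[1],"pred",p.min(0),p.max(0))
E
```

```text
235 262 294 182 189
line angle off window dir 0.115653075 mean x,y mm [-1.1567 13.5288]
cap bbox 229 292 148 214
pred bbox [226.7836 144.807 ] [292.5362 214.2212]
side12 280 297 140 157 pred [278.4264 139.3662] [297.1677 157.9017]
scene12 208 225 196 211 pred [208.2809 193.9866] [227.5341 212.2459]
```

Every view matches the predicted seat within 1–3 px, and the line is off by 0.1°. Handing in.

```bash
python3 - <<'E'
from bench import workorder,readout
print(workorder.hand_in(), readout.get_obs()["clock"])
E
```

```text
the job is handed in; nothing more can be done
the job is handed in; nothing more can be done
```

The blue-capped jar is seated in the leaning cradle, released, with its label facing the scanner window. I handed it in at about 18 s of the 38 s allowed.

**How it went:**
- **First grip failed:** the real fingertips sit about 35–50 mm behind the reported TCP, so the first grip only pinched the top of the cap and tilted the jar about 8°. I opened in small steps, it stood back upright, and I gripped it again lower.
- **Placing:** I turned and leaned the jar, lowered it to the floor and slid it back into the V. The highest force I read was about 36 N, at first floor contact. I then pressed the foot home with about 20 N, opened in steps and backed out along the jar's axis.

**Last checks, after letting go:**
- **Label direction:** the cap line is 0.1° off the window direction. That is measured against my own estimate of the cradle's direction.
- **Seating:** the cap outline matches the predicted seated position within about 1–3 px in all three views, and the cap line sits about 1 mm off its predicted place. The tool force reads about zero.
- **Bystanders:** I saw no contact with any of them in the pictures, but I did not measure their positions again at the end.

**Disagreement:** my first station estimates, from the plate corners and the window, differed by up to 2 cm. I used the cradle's own floor edges instead, and the contact position confirmed them within about 1 mm.

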